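# Spring open the cutter box by its two-button catch

## Task

Open the cutter box by its child-resistant catch: press the two grey buttons on its front down together, one with each fingertip, and keep both down until the lid has swung all the way up to its stop; then let go of the buttons and draw clear. Only press: do not lift, tip or shove the box, and leave the things standing round it where they are.

Things in the scene. Friction and masses are not known exactly. Their poses are not given: they have to be found in the camera images.
- cutter_box: Green steel box for knives and blades, loose on the bench, about 1.9 kg, 190 (x) x 240 (y) x 60 mm high with its lid shut. Origin: centre of its underside; z up; its -x side is the front, which faces the robot to within half a radian. A black catch housing 53 mm deep runs across the whole front, its top 50 mm above the bench; the green lid covers the 134 mm behind it. Fingers that press the buttons straight down and stay in front of the lid are clear of its swing.
- button_left_top (a point): Centre of the top face of the left button (box +y side), which moves with it: a grey rectangular push button, 22 mm (box x) by 26 mm (box y), standing 9 mm proud of the catch housing, so its top is 59 mm above the bench when up. The two buttons' centres are 60 mm apart along box y, with 34 mm of flat housing between them, and lie 30 mm in front of the lid's front edge.
- button_right_top (a point): The same for the right button (box -y side).
- button_left (a joint): Travel of the left button, m: 0 up, 0.006 fully down (still 3 mm proud). A spring returns it: 1.5 N to start it, 5 N to bottom it. Its catch lets go at about 0.0045; either catch alone keeps the lid shut.
- button_right (a joint): The same for the right button.
- lid (a joint): Lid angle, rad: 0 shut, 1.15 at its open stop. The lid is hinged along the back of the box; once both catches are drawn it rises by itself on a sprung, damped hinge in about 2 to 3 s, away from the buttons, and stays open.
- lid_front (a point): Middle of the lid's front edge, on its upper face (60 mm above the bench when shut).
- spray_can: Bystander: dark steel spray can, 66 mm diameter, 193 mm tall, upright, to one side of the box. Origin: centre of its underside.
- oil_bottle: Bystander: small black oil bottle, 30 mm diameter, 95 mm tall with its spout, upright, before the box. Origin: centre of its underside.
- screwdriver: Bystander: screwdriver with an orange handle, 200 mm long, lying on the bench before the box. Origin: middle of its length, on the bench; x along it to the tip.
- tape_roll: Bystander: roll of paper tape lying flat, 100 mm outside diameter, 25 mm high, to the other side of the box. Origin: centre of its underside.

How it is judged:
By the outcome, as a careful person would: the job done as asked, in the order asked, and still so for the second after the job is handed in, with the robot touching nothing.
It also fails if it takes over 35 s, if anything falls off the work surface, if the arm or the gripper's body presses on something with over 40 N, if the wrist force passes 120 N, or if a joint passes its speed limit or range.

## Robot

A 7-joint arm with a two-finger parallel gripper is mounted at the origin on the work surface. World frame = base frame: x ahead of the robot, y to its left, z up, the work surface at z = 0. Lengths are in m, angles in degrees, forces in N, time in s.
With the tool pointing down it reaches from about 0.425 to 0.875 m from the base axis. Payload 4.7 kg.
Tool frame: the origin (TCP) lies at the centre of the arm's flange, where the gripper is bolted on; the fingertips stand 182 mm ahead of it and the grasp point (between the pads) lies 164 mm ahead of it; z points along the fingers, x is the direction in which the jaws open and shut, and the axes are right-handed (so a half turn about z gives the same grasp; the last joint's range is limited). The gripper opens to 87 mm and grips with 3 to 60 N. Pads are 19 mm wide; open, the fingers measure 117 mm over their backs; the gripper's body (75 mm by 190 mm) begins 51 mm behind the grasp point.
Start: joints at [75.865, 18.392, -4.016, 83.108, 1.295, 78.541, -3.26], TCP at [0.168, -0.628, 0.405] pointing down, gripper open.
Joint ranges: [-163.93, 163.93], [-17.29, 119.83], [-79.2, 71.16], [3.27, 140.29], [-89.18, 269.18], [5.43, 117.66], [-154.24, 154.24]. Speed limits (degrees/s): [147.25, 147.25, 180, 180, 180, 180, 180].

## Interface

Orientations are given as [roll, pitch, yaw] about the fixed x, y, z axes, in that order (R = Rz(yaw) Ry(pitch) Rx(roll)).
In Python, from cell import env gives the robot as it stands. The module is installed in compiled form; this text tells all that it offers.
- The arm moves only by the tool carry_out, never from a script. Its argument "increments" is a list of rows, each a list of 5 numbers: the shift along the world's x, y, z in m, then the turn about the world's z in degrees, then the gripper's target within -1 to 1 (shut at 1, half-way at 0, fully open at -1). In form: [[dx, dy, dz, spin, jaw], ...]. A call has 1 to 20 rows; each row is the pose to reach, as a shift and turn from the pose commanded when the call began; what a row does not reach only later rows make up. A row lasts 1/10 s, in which the tool goes at most 50 mm and 8.59 degrees, less where a joint would pass 70% of its speed; a pose out of reach is approached as far as the arm can. A call with a gripper value outside its range is refused whole. The fingers move at their own pace and stop on an object; "grip_force" is the grip in N (left out, the last holds). Time passes only in rows, so rows that repeat a pose let the fingers close. It gives the time, the measured TCP pose, the force and the opening at its end, in the units of the state.
- env.get_obs(): the state, without advancing time (a new reading comes with each control period).
- env.read_camera(name): name is "scene" or "top"; returns (picture, depth): 400x640x3 uint8, red, green, blue; 400x640 float32, m along the optical axis (not along the pixel's ray), 0 where there is no reading.
- env.get_calibration(name): a dict with "K" (3x3 intrinsics, pixels), "camera_from_world" (4x4, takes a point from world to camera coordinates). Camera axes: x right, y down, z forward; pixel columns grow to the right and rows downward; lengths in m; the calibration is good to about 2 mm. A picture is of the moment at which its call begins. get_calibration takes no time and is no camera call.
- env.sign_off(): hands the job in, once; it reports no verdict.
The state is a dict: "time_s": time; "qpos": joint angles; "joint_velocities": joint speeds; "effort": joint torques, N m; "tool_pos": TCP position; "tool_rot": TCP orientation; "force": force on the tool from outside, world axes, zero at the start; "wrist_torque": the same for the moment, N m; "grip_width": finger opening in m.
Only numpy, scipy, OpenCV 4.12 (cv2) and the standard library are available. Lean on these libraries where they do the work, as an engineer would, in place of code of your own. Each camera call takes 0.05 s, during which the arm holds its last target.

## Working session

There is one attempt and no reset: what is moved stays moved. The work goes in short steps, Python scripts to look and compute and a tool call to move; the robot and the scene stay as the last step left them, time stands still between calls to the robot, and variables do not carry over. Pictures are saved under pics/ and viewed, and the job is handed in when it is done.

Besides the shell and the picture viewer there is one more tool, called after "Emit:" as name(argument=value, ...), one argument or row to a line, values as JSON. carry_out: Moves the arm, as the interface text tells. Its arguments: {"type":"object","properties":{"increments":{"type":"array"},"grip_force":{"type":"number"}},"required":["increments"]}

```bash
mkdir -p pics
python3 - <<'E'
from cell import env
import cv2,numpy as np
for n in("scene","top"):
    p,d=env.read_camera(n); c=env.get_calibration(n)
    cv2.imwrite(f"pics/{n}0.png",p[:,:,::-1]); np.savez(f"{n}0.npz",p=p,d=d,K=c["K"],T=c["camera_from_world"])
    print(n,c["K"],np.round(c["camera_from_world"],3))
o=env.get_obs(); print(o)
E
```

```text
scene [[435.77001119   0.         321.35193166]
 [  0.         435.77001119 198.28859058]
 [  0.           0.           1.        ]] [[ 0.526  0.85   0.012 -0.352]
 [ 0.577 -0.346 -0.74  -0.246]
 [-0.625  0.396 -0.673  1.287]
 [ 0.     0.     0.     1.   ]]
top [[390.6610227    0.         322.5196755 ]
 [  0.         390.6610227  207.01426797]
 [  0.           0.           1.        ]] [[-0.014 -1.     0.003  0.066]
 [-0.999  0.014 -0.037  0.545]
 [ 0.037 -0.004 -0.999  1.052]
 [ 0.     0.     0.     1.   ]]
{'time_s': 0.1, 'qpos': array([75.86558895, 18.4340266 , -4.01555449, 83.16833693,  1.29520893,
       78.54121134, -3.26126938]), 'joint_velocities': array([-0.01051773, -0.15507127,  0.00331948, -0.18957448,  0.0568293 ,
        0.01346877,  0.00765039]), 'effort': array([ 3.39161488e-04, -4.92567623e+01, -4.05271836e-01, -3.13399887e+01,
       -6.42088917e-02,  3.94672109e-02,  5.43164208e-05]), 'tool_pos': array([ 0.16751973, -0.62784763,  0.40377581]), 'tool_rot': array([ 1.79994286e+02,  9.83298514e-02, -7.50571958e+01]), 'force': array([-0.53750896, -0.45006875,  0.72230234]), 'wrist_torque': array([-0.02765746,  0.04465932,  0.02406978]), 'grip_width': 0.0868350405727214}
```

View pics/top0.png

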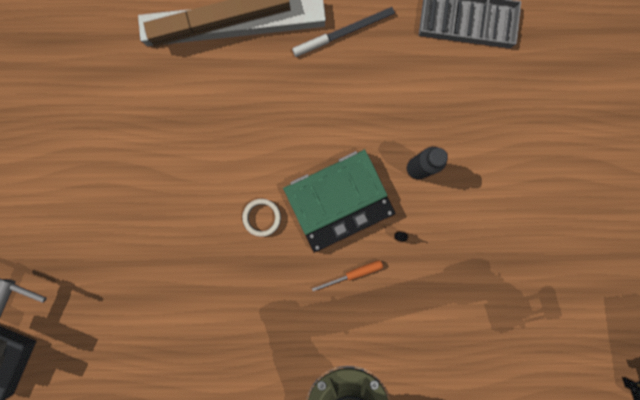

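View pics/scene0.png

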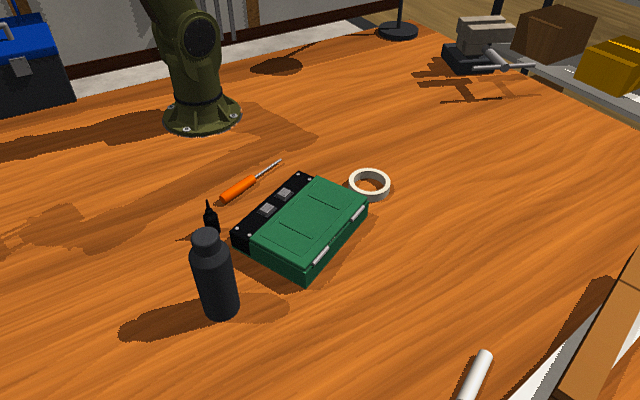

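Top view: the green box is around (340,200), with its buttons at about (341,229) and (361,219). The oil bottle is at (401,237), the spray can at (430,162), the screwdriver at (350,276) and the tape at (262,217). In the scene view the buttons are at about (267,209) and (284,192). Next I'll measure them.

```bash
cat > h.py <<'E'
import numpy as np,cv2
def ray(K,T,uv):
    R=T[:3,:3];t=T[:3,3]; d=R.T@np.linalg.solve(K,[uv[0],uv[1],1.]); return -R.T@t,d
def onplane(K,T,uv,z):
    c,d=ray(K,T,uv); return c+d*(z-c[2])/d[2]
def blobs(p,mask,amin):
    n,l,s,c=cv2.connectedComponentsWithStats(mask.astype(np.uint8)); return [(s[i,4],c[i],l==i) for i in range(1,n) if s[i,4]>=amin]
E
python3 - <<'E'
from h import *
import cv2
res={}
for n,(x0,x1,y0,y1) in dict(top=(325,375,208,240),scene=(252,300,182,220)).items():
    f=np.load(n+"0.npz");p=f["p"].astype(int);K,T=f["K"],f["T"]
    m=np.zeros(p.shape[:2],bool); m[y0:y1,x0:x1]=1
    sat=p.max(2)-p.min(2)
    g=m&(sat<30)&(p.max(2)>75)
    for a,c,_ in blobs(p,g,30): 
        print(n,a,c.round(2),onplane(K,T,c,.059).round(4)); res.setdefault(n,[]).append((K,T,c))
    cr=cv2.resize(f["p"][y0-30:y1+30,x0-50:x1+50],None,fx=5,fy=5,interpolation=cv2.INTER_NEAREST)
    cv2.imwrite(f"pics/crop_{n}.png",cr[:,:,::-1])
    hsv=cv2.cvtColor(f["p"],cv2.COLOR_RGB2HSV)
    gm=(hsv[...,0]>60)&(hsv[...,0]<90)&(hsv[...,1]>90)
    for a,c,l in blobs(p,gm,500):
        r=cv2.minAreaRect(np.argwhere(l)[:,::-1].astype(np.float32)); 
        B=np.array([onplane(K,T,q,.06)[:2] for q in cv2.boxPoints(r)]); print(n,'green',a,c,B.round(3).tolist())
def tri(a,b):
    c1,d1=ray(*a);c2,d2=ray(*b);s=np.linalg.lstsq(np.c_[d1,-d2],c2-c1,rcond=None)[0]
    P,Q=c1+s[0]*d1,c2+s[1]*d2; return (P+Q)/2,np.linalg.norm(P-Q)
for a in res['top']:
    for b in res['scene']: 
        P,e=tri(a,b); 
        if e<.01: print(P.round(4),e)
f=np.load("top0.npz")
for nm,uv,z in [("oil",(401,237),.05),("can",(436,156),.19),("tape",(262,217),.025),("sd a",(383,265),.02),("sd b",(313,290),.005)]: print(nm,onplane(f["K"],f["T"],uv,z).round(3))
E
```

```text
top 98 [360.55 218.96] [ 0.5118 -0.0393  0.059 ]
top 94 [339.76 228.94] [0.4867 0.015  0.059 ]
top green 3794 [334.87084871 192.06931998] [[0.594, 0.158], [0.691, -0.053], [0.57, -0.107], [0.474, 0.103]]
scene 76 [283.72 191.86] [0.4868 0.0156 0.059 ]
scene 89 [266.52 207.38] [ 0.5117 -0.0384  0.059 ]
scene green 7381 [306.98252269 229.77225308] [[0.576, -0.144], [0.392, 0.145], [0.625, 0.162], [0.744, -0.1]]
[ 0.512  -0.0389  0.0594] 0.0007571317878238068
[0.4869 0.0152 0.0592] 0.0006018804309311849
oil [ 0.463 -0.145  0.05 ]
can [ 0.652 -0.2    0.19 ]
tape [0.521 0.221 0.025]
sd a [ 0.388 -0.101  0.02 ]
sd b [0.322 0.087 0.005]
```

Both views agree to under 1 mm. The buttons are at (0.512,-0.039) and (0.487,0.015), 60 mm apart, and the box yaw is about 25°. I need a tool yaw of about -65°, the jaw half open, and the TCP above (0.498,-0.013), 2 mm towards the front.

Emit:
carry_out(
  increments=[
    [0.015,0.02,0,0.5,0],
    [0.04,0.05,0,1,0],
    [0.07,0.085,0,2,0],
    [0.1,0.12,0,3,0],
    [0.13,0.155,0,4,0],
    [0.16,0.19,0,5,0],
    [0.185,0.225,0,6,0],
    [0.205,0.26,0,7,0],
    [0.225,0.295,0,8,0],
    [0.24,0.33,0,9,0],
    [0.255,0.365,0,10,0],
    [0.27,0.4,0,10,0],
    [0.285,0.435,0,10,0],
    [0.295,0.47,0,10,0],
    [0.305,0.505,0,10,0],
    [0.315,0.54,0,10,0],
    [0.322,0.575,0,10,0],
    [0.328,0.6,0,10,0],
    [0.33,0.615,0,10,0],
    [0.33,0.615,0,10,0],
  ],
  grip_force=20,
)

```text
time_s: 2.1
tool_pos: [0.4975, -0.0103, 0.4046]
tool_rot: [-180.0, 0.1, -64.8]
force: [-0.1, -0.4, -0.4]
grip_width: 0.0433
```

Emit:
carry_out(
  increments=[
    [0,0,-0.015,0,0],
    [0,0,-0.04,0,0],
    [0,0,-0.065,0,0],
    [0,0,-0.09,0,0],
    [0,0,-0.11,0,0],
    [0,0,-0.12,0,0],
    [0,0,-0.127,0,0],
    [0,0,-0.13,0,0],
    [0,0,-0.13,0,0],
    [0,0,-0.13,0,0],
  ],
)

```text
time_s: 3.1
tool_pos: [0.498, -0.0131, 0.2755]
tool_rot: [-179.9, -0.1, -65.1]
force: [0.8, 0.7, -0.3]
grip_width: 0.0436
```

Run:
```python
from cell import env
import cv2
from h import *
o=env.get_obs(); print(o["time_s"],o["tool_pos"],o["tool_rot"],o["force"],o["grip_width"])
p,d=env.read_camera("scene"); q,_=env.read_camera("top")
a=cv2.resize(p[60:260,180:380],None,fx=2.9,fy=2.9); b=cv2.resize(q[130:290,240:440],(200,580))
cv2.imwrite("pics/s1.png",a[:,:,::-1]); cv2.imwrite("pics/t1.png",cv2.resize(q[140:280,240:440],None,fx=3.5,fy=3.5)[:,:,::-1])
```

```text
3.1 [ 0.49798296 -0.013086    0.27553973] [-1.79933388e+02 -5.54979964e-02 -6.50633039e+01] [ 0.75809748  0.67378048 -0.27333436] 0.04360558455884154
```

View pics/s1.png

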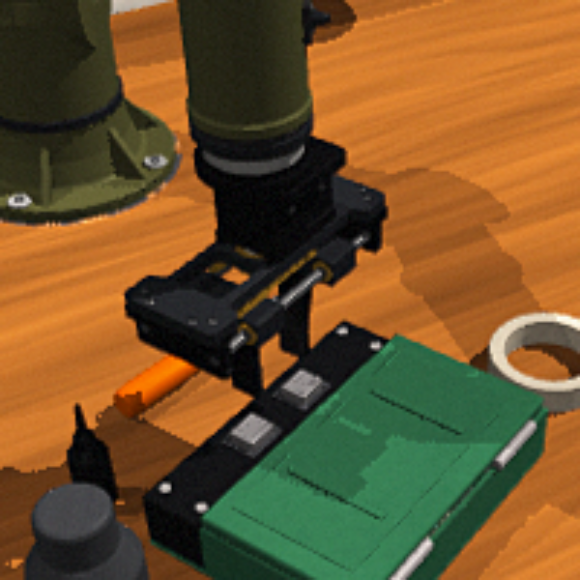

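View pics/t1.png

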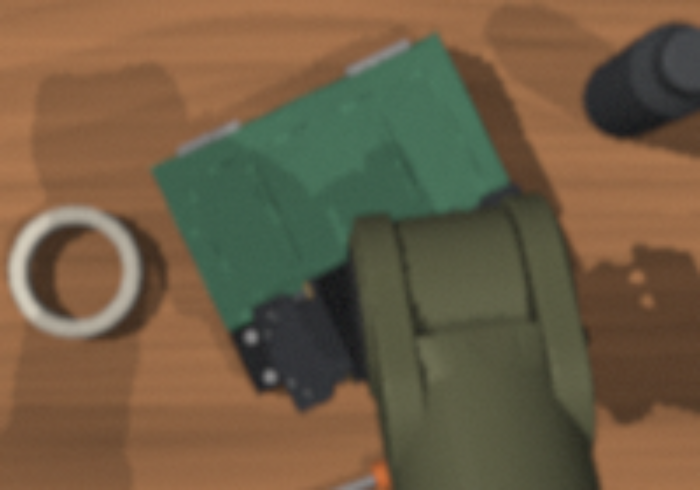

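Scene crop: the two fingertips, at about (248,385) and (295,350), sit above the buttons at (252,430) and (303,386). The top crop shows the gripper body over the catch housing, with nothing else near it. I'll check by projecting the expected tip positions.

Run:
```python
from h import *
f=np.load("scene0.npz");K,T=f["K"],f["T"]
def pr(P):
    c=T[:3,:3]@P+T[:3,3]; u=K@c/c[2]; return ((u[:2]-[180,60])*2.9).round(0)
u=np.array([np.cos(np.radians(-65.06)),np.sin(np.radians(-65.06)),0]); v=np.array([-u[1],u[0],0]) # v = to lid
m=np.array([.498,-.0131,.0935])
for s in(1,-1):
    print("pred tip",s,[pr(m+s*r*u+w*v).tolist() for r in(.022,.037) for w in(-.0095,.0095)])
print("v",v,[pr(np.array(b)).tolist() for b in([.512,-.0389,.059],[.4869,.0152,.059])])
```

```text
pred tip 1 [[241.0, 381.0], [262.0, 391.0], [227.0, 392.0], [249.0, 403.0]]
pred tip -1 [[279.0, 348.0], [300.0, 357.0], [291.0, 337.0], [312.0, 346.0]]
v [0.90674985 0.42166895 0.        ] [[250.0, 428.0], [300.0, 383.0]]
```

Run:
```python
import cv2
a=cv2.imread("pics/s1.png"); a=cv2.resize(a[280:480,180:380],None,fx=3,fy=3,interpolation=cv2.INTER_CUBIC); a=cv2.convertScaleAbs(a,alpha=2,beta=0); cv2.imwrite("pics/s1b.png",a)
```

```text
(no output)
```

View pics/s1b.png

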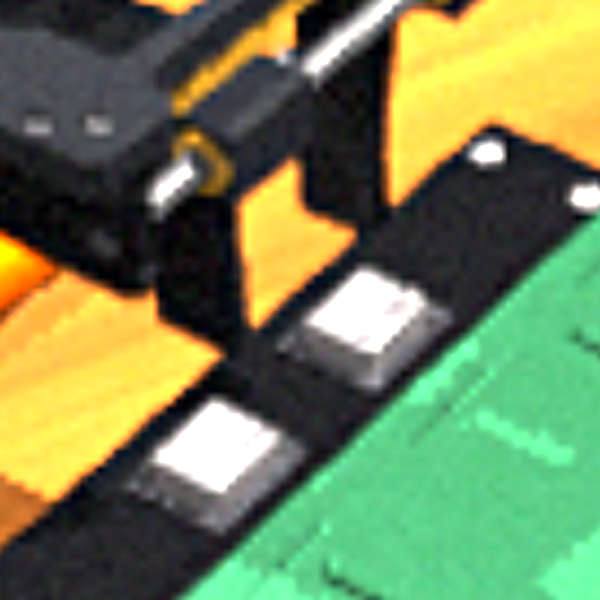

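The predicted and observed tips agree within about 2 mm, so I'll press slowly.

Emit:
carry_out(
  increments=[
    [0,0,-0.01,0,0],
    [0,0,-0.02,0,0],
    [0,0,-0.027,0,0],
    [0,0,-0.03,0,0],
    [0,0,-0.032,0,0],
    [0,0,-0.0335,0,0],
    [0,0,-0.035,0,0],
    [0,0,-0.0365,0,0],
    [0,0,-0.038,0,0],
    [0,0,-0.039,0,0],
    [0,0,-0.04,0,0],
    [0,0,-0.04,0,0],
    [0,0,-0.04,0,0],
  ],
)

```text
time_s: 4.5
tool_pos: [0.4976, -0.0128, 0.2359]
tool_rot: [180.0, -0.0, -65.1]
force: [-4.8, 0.8, 10.0]
grip_width: 0.0434
```

Emit:
carry_out(
  increments=[
    [0,0,-0.0005,0,0],
    [0,0,-0.001,0,0],
    [0,0,-0.001,0,0],
    [0,0,-0.001,0,0],
    [0,0,-0.001,0,0],
  ],
)

```text
time_s: 5.0
tool_pos: [0.4976, -0.0127, 0.2355]
tool_rot: [179.9, -0.0, -65.1]
force: [-6.0, 1.1, 14.6]
grip_width: 0.0432
```

Run:
```python
from cell import env
import cv2
from h import *
o=env.get_obs(); print(o["time_s"],o["tool_pos"],o["force"],o["wrist_torque"],o["grip_width"])
p,d=env.read_camera("scene")
cv2.imwrite("pics/s2.png",cv2.resize(p[60:260,180:380],None,fx=2.9,fy=2.9)[:,:,::-1])
```

```text
5.0 [ 0.49762024 -0.01272626  0.23554883] [-6.00959341  1.06717368 14.58169716] [0.05510467 1.49953092 0.00182409] 0.043152336132440405
```

View pics/s2.png

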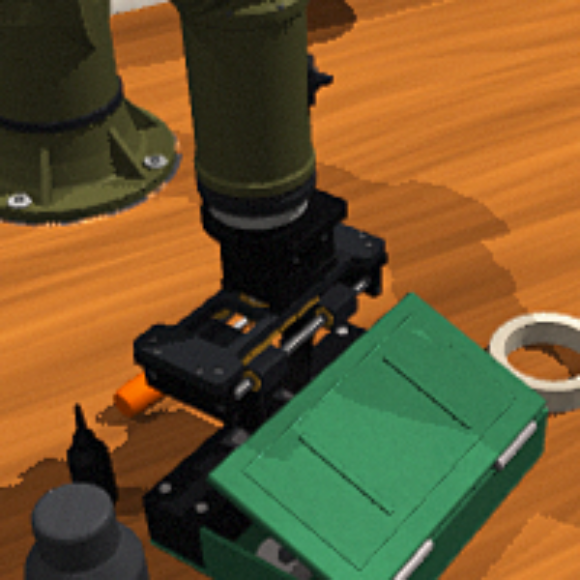

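The lid is already rising: its front edge is lifted, running from about (212,480) to (408,295). Both buttons are bottomed at about 15 N total, so I'll hold.

Emit:
carry_out(
  increments=[
    [0,0,0,0,0],
    [0,0,0,0,0],
    [0,0,0,0,0],
    [0,0,0,0,0],
    [0,0,0,0,0],
    [0,0,0,0,0],
    [0,0,0,0,0],
    [0,0,0,0,0],
    [0,0,0,0,0],
    [0,0,0,0,0],
    [0,0,0,0,0],
    [0,0,0,0,0],
    [0,0,0,0,0],
    [0,0,0,0,0],
    [0,0,0,0,0],
    [0,0,0,0,0],
    [0,0,0,0,0],
    [0,0,0,0,0],
    [0,0,0,0,0],
    [0,0,0,0,0],
  ],
)

```text
time_s: 7.05
tool_pos: [0.4976, -0.0127, 0.2355]
tool_rot: [179.9, -0.0, -65.1]
force: [-6.2, 0.7, 14.9]
grip_width: 0.0437
```

Run:
```python
from cell import env
import cv2,numpy as np
p,d=env.read_camera("scene"); np.savez("s3.npz",p=p,d=d)
cv2.imwrite("pics/s3.png",cv2.resize(p[60:260,180:380],None,fx=2.9,fy=2.9)[:,:,::-1])
```

Emit:
carry_out(
  increments=[
    [0,0,0,0,0],
    [0,0,0,0,0],
    [0,0,0,0,0],
    [0,0,0,0,0],
    [0,0,0,0,0],
    [0,0,0,0,0],
    [0,0,0,0,0],
    [0,0,0,0,0],
    [0,0,0,0,0],
    [0,0,0,0,0],
  ],
)

```text
time_s: 8.1
tool_pos: [0.4976, -0.0127, 0.2355]
tool_rot: [179.9, -0.0, -65.1]
force: [-5.7, -0.2, 15.0]
grip_width: 0.0436
```

Run:
```python
from cell import env
import cv2,numpy as np
from h import *
p,d=env.read_camera("scene"); c=env.get_calibration("scene");K,T=c["K"],c["camera_from_world"]
o=np.load("s3.npz")
print("changed px",(np.abs(p.astype(int)-o["p"]).max(2)>40).sum())
def ang(p,d):
    h=cv2.cvtColor(p,cv2.COLOR_RGB2HSV); m=(h[...,0]>60)&(h[...,0]<90)&(h[...,1]>90)&(d>0)
    v,u=np.nonzero(m); P=(np.linalg.inv(K)@np.c_[u,v,u*0+1].T*d[m]); P=(T[:3,:3].T@(P-T[:3,3:])).T
    print("n",len(P),"zmax",P[:,2].max()); top=P[P[:,2]>.075]
    q=top-np.median(top,0); w=np.linalg.svd(q[np.linalg.norm(q,axis=1)<.1],full_matrices=False)[2][2]; print("lid angle",np.arccos(abs(w[2])))
ang(o["p"],o["d"]); ang(p,d)
cv2.imwrite("pics/s4.png",cv2.resize(p[60:260,180:380],None,fx=2.9,fy=2.9)[:,:,::-1])
ob=env.get_obs(); print(ob["time_s"],ob["force"],ob["tool_pos"])
```

```text
changed px 0
n 7730 zmax 0.39446021953869687
lid angle 1.1292608079868576
n 7763 zmax 0.43519706413307335
lid angle 1.1288269351836955
8.15 [-7.26683263  0.85034786 15.32270535] [ 0.49763049 -0.01272825  0.23555328]
```

View pics/s4.png

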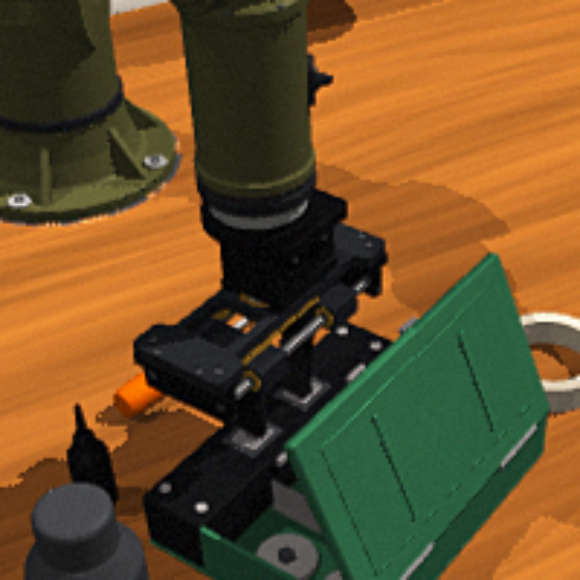

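The lid is at its stop: it measures 1.13 rad against a nominal 1.15, and it didn't change over the last second. The fingertips are still on both buttons, at (252,435) and (303,390). Now I'll draw straight up.

Emit:
carry_out(
  increments=[
    [0,0,0.0015,0,0],
    [0,0,0.004,0,0],
    [0,0,0.007,0,0],
    [0,0,0.011,0,0],
    [0,0,0.018,0,0],
    [0,0,0.03,0,0],
    [0,0,0.05,0,0],
    [0,0,0.075,0,0],
    [0,0,0.1,0,0],
    [0,0,0.125,0,0],
    [0,0,0.145,0,0],
    [0,0,0.16,0,0],
    [0,0,0.168,0,0],
    [0,0,0.17,0,0],
    [0,0,0.17,0,0],
    [0,0,0.17,0,0],
    [0,0,0.17,0,0],
  ],
)

```text
time_s: 9.85
tool_pos: [0.4974, -0.0131, 0.4029]
tool_rot: [179.9, 0.1, -65.1]
force: [-0.0, -0.0, -0.6]
grip_width: 0.0433
```

Run:
```python
from cell import env
import cv2,numpy as np
from h import *
p,d=env.read_camera("scene")
f=np.load("scene0.npz")
c=env.get_calibration("scene");K,T=c["K"],c["camera_from_world"]
m=np.zeros(p.shape[:2],bool); m[182:220,252:300]=1
q=p.astype(int); g=m&(q.max(2)-q.min(2)<30)&(q.max(2)>75)
for a,cc,_ in blobs(p,g,30): print(a,cc.round(2),onplane(K,T,cc,.059).round(4))
cv2.imwrite("pics/s5.png",cv2.resize(p[60:330,150:420],None,fx=2.2,fy=2.2)[:,:,::-1])
dd=cv2.absdiff(p,f["p"]).max(2); 
for n,(x0,x1,y0,y1) in dict(can=(190,240,228,320),oil=(203,219,198,225),sd=(218,283,158,205),tape=(370,392,168,202)).items(): print(n,(dd[y0:y1,x0:x1]>60).sum())
o=env.get_obs(); print(o["time_s"],o["force"],o["tool_pos"])
```

```text
86 [284.03 192.13] [0.488  0.0157 0.059 ]
93 [266.54 207.55] [ 0.5122 -0.0386  0.059 ]
can 125
oil 0
sd 0
tape 0
9.9 [-1.54808711 -0.21156236  0.08024704] [ 0.49740508 -0.01306842  0.40297592]
```

View pics/s5.png

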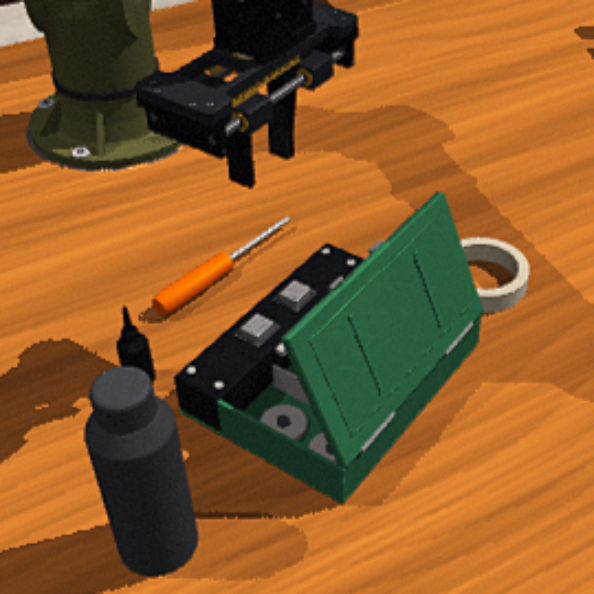

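The lid is open from about (285,345) to (440,195). The buttons are back up at (258,328) and (295,293), in the same place to within 1 mm. The gripper is well clear, and the bystanders look unmoved; the changed pixels near the can fit the arm's shadow on the bench. Handing in.

```bash
python3 -c "
from cell import env
print(env.sign_off())"
```

```text
the job is handed in; nothing more can be done
None
```

The cutter box is open and handed in at about 10 s of the 35 s allowed. I found both buttons in the two camera views, which agreed to under 1 mm. I set the jaw half open, pressed straight down with one fingertip on each button (about 15 N in total) and held until the lid stopped. Then I drew straight up by 170 mm.

**Last checks:**
- **Lid:** it measured 1.13 rad by depth against the nominal 1.15 stop. It did not change over the last second of holding, and the picture after I drew clear still shows it open.
- **Box and buttons:** both buttons are back up, within about 1 mm of where they started.
- **Bystanders:** the oil bottle, screwdriver and tape roll show no change in the pictures. The patch around the spray can had 125 changed pixels. I took that to be the arm's shadow on the bench, because the can looks unmoved, but I did not measure its position again.
- **Forces:** while pressing there was a steady sideways force of about 6 to 7 N, which went away on release. The final force was about zero, within noise.

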